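# Check the photometer: seat the blue filter, hold the amber standard in the beam

### The job

Check the photometer with its amber standard: first slide the filter with the blue handle fully home into the slot on top of the lamp head, without dropping it in, and let go of it. Then pick the amber glass cuvette out of the white rack with the fingers on its two frosted sides only, never touching the clear faces, and finish while still holding it, upright, still and touching nothing else, midway in the gap between lamp and detector, clear faces square to the beam and the beam passing through its middle 15 mm above its foot. Leave the filter seated and everything else where it is.

Things in the scene. Friction and masses are not known exactly. Their poses are not given: they have to be found in the camera images.
- photometer: Open-beam photometer on a 290 mm aluminium rail (top 30 mm up), fixed, place and yaw vary. Origin on the bench below mid-gap; x along the beam from lamp to detector, z up. At -x the lamp head: grey filter block and finned barrel. At +x the white detector box, 52 mm wide, top 98 mm up. Lens tubes 30 mm across leave an open gap of 72 mm, 36 mm either side of the origin; no cuvette holder.
- slot (a point): Centre of the filter slot's mouth, in the flat top (96 mm up) of the lamp head's grey block, 34 x 52 mm, 66 mm from mid-gap. Axes as the photometer. The slot goes straight down 40 mm, is 7 mm (x) by 29 mm (y), mouth chamfered 1.5 mm all round. The barrel behind and the lens tube before the block are no higher than its top.
- beam (a point): Middle of the light path: on the optical axis, halfway between the lit lamp lens and the dark detector lens, 75 mm above the bench, 36 mm from each lens tube. Axes as the photometer: x along the beam, y level across it, z up.
- slide_stand: Wooden storage block 45 x 130 x 44 mm, fixed, place and yaw vary. Origin: centre of its underside. Two slots side by side at y = -32 and +32 mm, of the same size as the lamp's slot, hold the blue and the red filter slide, either way round.
- blue_slide: Filter slide, blue handle, loose, about 30 g, upright in the storage block, its shoulder on the top. Handle 14 (x) by 36 (y) by 28 mm tall; below it a flat blade 4 (x) by 26 (y) by 36 mm long. Origin: centre of the handle's underside, the shoulder that rests on the block's top when fully home; z up. It fits the lamp's slot either way round, x along the beam.
- red_slide: The other filter slide, same shape, red handle, in the other slot of the storage block. Not to be disturbed.
- rack: White cuvette rack 60 x 120 x 30 mm, fixed, place and yaw vary. Origin: centre of its underside. Three square wells 14.5 mm wide, 18 mm deep at y = -32, 0, +32 mm; the middle one is empty, the end ones hold the two standards, amber in either.
- amber_standard: Cuvette-shaped solid amber glass, loose, about 18 g: 12.5 x 12.5 mm, 45 mm tall, plus an orange cap 10 x 10 x 5 mm. Two opposed sides are frosted white (its +y and -y, facing along the row of wells), two are clear amber (+x and -x). Origin: centre of its foot, z up. Stands upright in the rack, foot 12 mm above the bench, 27 mm of glass above the rack.
- amber_standard_spot (a point): Point on the vertical axis of the amber standard 15 mm above its foot: where the beam is to pass through it. Axes as amber_standard.
- amber_standard_clear_faces: The two clear polished faces of the amber standard (its +x and -x sides, 9.5 mm wide, full height, flush with the frosted sides' edges). Origin and axes as amber_standard. Not to be touched by the fingers.
- green_standard: The other glass standard, same shape, green with a green cap, in the other end well of the rack, 64 mm from the amber one. Not to be disturbed.
- tip_box: Dark blue box of white pipette tips, 85 x 120 x 65 mm, loose on the bench. Origin: centre of its underside. Bystander.
- reagent_bottle: Amber bottle with a white cap, 60 mm across, 115 mm tall, loose on the bench. Origin: centre of its underside. Bystander.
- vial: White capped vial, 27 mm across, 45 mm tall, loose on the bench. Origin: centre of its underside. Bystander.
- screw_cap: White screw cap lying on the bench, a ring 26 mm across, 12 mm high. Origin: centre of its underside. Bystander.

How it is judged:
By the outcome, as a careful person would: the job done as asked, in the order asked, and still so for the second after the job is handed in, while the arm keeps its last pose, push and grip.
It also fails if it takes over 61 s, if anything falls off the work surface, if the arm or the gripper's body presses on something with over 40 N, if the wrist force passes 120 N, or if a joint passes its speed limit or range.

### The arm

A 6-joint arm with a two-finger parallel gripper is mounted at the origin on the work surface. World frame = base frame: x ahead of the robot, y to its left, z up, the work surface at z = 0. Lengths are in m, angles in rad, forces in N, time in s.
With the tool pointing down it reaches from about 0.35 to 0.975 m from the base axis. Payload 4.9 kg.
Tool frame: the origin (TCP) lies at the very end of the fingers, on their centre line; the grasp point (between the pads) lies 19 mm behind it; z points along the fingers, y is the direction in which the jaws open and shut (so a half turn about z gives the same grasp; the last joint's range is limited). The gripper opens to 85 mm and grips with 20 to 120 N. Pads are 22 mm wide; open, the fingers measure 114 mm over their backs; the gripper's body (76 mm by 85 mm) begins 54 mm behind the grasp point. The pads swing forward as they close: fully open they stand 13 mm farther back than shut.
Start: joints at [1.051, 0.053, 1.613, -0, 1.476, -0.119], TCP at [0.244, 0.575, 0.231] pointing down, gripper open.
Joint ranges: [-3.01, 3.01], [-1.01, 2.22], [0.06, 2.58], [-1.02, 4.17], [0.09, 2.62], [-3.14, 3.14]. Speed limits (rad/s): [2.57, 2.57, 3.14, 3.14, 3.14, 3.14].

### API

Orientations are given as a rotation vector (axis times angle).
In Python, from station import get_obs, grab_frame, camera_info, env, nets gives the robot as it stands.
- The arm moves only by the shell command python3 -m handwheel 'ROWS' [FORCE]. ROWS is JSON, a list of rows, each a list of 7 numbers: the turn, a rotation vector about the tool's x, y, z in degrees, then the shift along the tool's x, y, z in cm, then the opening, from 0 (shut) to 1 (fully open). In form: [[rx, ry, rz, x, y, z, fingers], ...]. A call has exactly 8 rows; each row is the pose to reach, as a shift and turn from the pose commanded when the call began, along the tool's axes at that moment; what a row does not reach only later rows make up. A row lasts 1/12 s, in which the tool goes at most 41.7 mm and 7.16 degrees, less where a joint would pass 70% of its speed; a pose out of reach is approached as far as the arm can. A call with a gripper value outside its range is refused whole. The fingers move at their own pace and stop on an object; FORCE is the grip in N (left out, the last holds). Time passes only in rows, so rows that repeat a pose let the fingers close, or fill a call up. It gives the time, the measured TCP pose, the force and the opening at its end, in the units of the state.
- get_obs(): the state, without advancing time (a new reading comes with each control period).
- grab_frame(name): name is "scene" or "top"; returns the picture (480x640x3 uint8, red, green, blue); there is no depth.
- camera_info(name): a dict with "K" (3x3 intrinsics, pixels), "k1" (the pictures are not rectified: a ray, as slopes to the right and down, at radius r is drawn at 1 + k1 r^2 times it, then the intrinsics apply), "R" (3x3) and "t" (3): a world point X has camera coordinates R X + t. Camera axes: x right, y down, z forward; pixel columns grow to the right and rows downward; lengths in m; the calibration is good to about 2 mm. A picture is of the moment at which its call begins. camera_info takes no time and is no camera call.
- env.hand_in(): hands the job in, once; it reports no verdict.
Trained networks look in the newest picture that a camera, given by its name, has taken for a name from the list of things; names that differ only in an ending like _2 or _b are one class to them, and where a whole thing is asked for, a point or a joint stands for the part that bears it (a point fixed in the world has none). Each returns a list of dicts, best first, with "conf" (0 to 1); they miss things now and then, are a little off and sometimes report something else, mostly with a low value. They report only what shows in the picture. A call takes as long as a camera call.
- nets.trace(camera, label): "pixels" (480x640 bool, what is visible of it) and "uv" ([column, row] in pixels, amid what is visible of it).
The state is a dict: "t": time; "joints": joint angles; "joint_vel": joint speeds; "joint_torque": joint torques, N m; "tcp_pos": TCP position; "orientation": TCP orientation; "wrist_force": force on the tool from outside, world axes, zero at the start; "wrist_torque": the same for the moment, N m; "width": finger opening in m.
Only numpy, scipy, OpenCV 4.12 (cv2) and the standard library are available. Lean on these libraries where they do the work, as an engineer would, in place of code of your own. Each camera call takes 0.05 s, during which the arm holds its last target. There are 200 camera calls.

## Working session

There is one attempt and no reset: what is moved stays moved. The work goes in short steps, Python scripts to look and compute and a shell command to move; the robot and the scene stay as the last step left them, time stands still between calls to the robot, and variables do not carry over. Pictures are saved under pics/ and viewed, about 8 in all and at most 12, crops included, and the job is handed in when it is done.

```bash
ls; mkdir -p pics; python3 - <<'E'
from station import get_obs, grab_frame, camera_info, env, nets
import cv2,numpy as np
for n in("scene","top"):
    cv2.imwrite(f"pics/{n}0.png",grab_frame(n)[:,:,::-1])
    c=camera_info(n);print(n,c)
    print((-np.array(c["R"]).T@c["t"]))
    for l in["photometer","slide_stand","blue_slide","red_slide","rack","amber_standard","green_standard","beam","slot"]:
        try:
            r=nets.trace(n,l);print(l,[(round(d["conf"],2),np.round(d["uv"]),int(d["pixels"].sum())) for d in r[:3]])
        except Exception as e: print(l,e)
print(get_obs())
E
```

```text
pics
scene {'K': array([[576.02493377,   0.        , 323.69499784],
       [  0.        , 576.02493377, 240.30742932],
       [  0.        ,   0.        ,   1.        ]]), 'k1': -0.11328629475819997, 'R': array([[-0.74225253,  0.67000863, -0.01223164],
       [ 0.55239239,  0.60141694, -0.57720041],
       [-0.37937294, -0.43518513, -0.81651092]]), 't': array([ 0.45756207, -0.2623734 ,  1.59921453])}
[1.09125839 0.54717965 1.15993083]
photometer [(0.79, array([374., 308.]), 3928)]
slide_stand [(0.66, array([336., 197.]), 947)]
blue_slide [(0.59, array([328., 178.]), 137)]
red_slide [(0.73, array([349., 189.]), 184)]
rack [(0.74, array([260., 182.]), 921), (0.74, array([374., 310.]), 3932), (0.29, array([235., 280.]), 2191)]
amber_standard [(0.53, array([255., 163.]), 62)]
green_standard []
beam [(0.87, array([375., 312.]), 4022), (0.75, array([263., 180.]), 58), (0.56, array([340., 195.]), 986)]
slot [(0.73, array([371., 311.]), 4063)]
top {'K': array([[520.94177626,   0.        , 332.82409241],
       [  0.        , 520.94177626, 224.2275445 ],
       [  0.        ,   0.        ,   
[... 664 characters left out ...]
[(0.56, array([249., 211.]), 2966)]
{'t': 1.0, 'joints': array([ 1.05100508e+00,  5.26867912e-02,  1.61288547e+00, -1.14282272e-05,
        1.47599572e+00, -1.19006760e-01]), 'joint_vel': array([ 0.00017303,  0.00022999, -0.00019509,  0.00040167, -0.00292991,
        0.00015815]), 'joint_torque': array([-1.36500297e-03, -3.93704438e+01, -3.70469034e+01, -3.25810688e-04,
        5.95137717e-04, -5.09773122e-05]), 'tcp_pos': array([0.24383862, 0.5754591 , 0.23132046]), 'orientation': array([6.25340408e-01, 3.07870707e+00, 3.11905880e-05]), 'wrist_force': array([-0.69347358,  0.65441288,  0.04891237]), 'wrist_torque': array([-0.00032365, -0.01258883,  0.01861762]), 'width': 0.08539174546740085}
```

View images.

```bash
python3 - <<'E'
import cv2
a=cv2.imread("pics/scene0.png")[130:380,180:500];b=cv2.imread("pics/top0.png")[140:340,180:500]
cv2.imwrite("pics/scene0z.png",cv2.resize(a,(768,600),interpolation=cv2.INTER_CUBIC))
cv2.imwrite("pics/top0z.png",cv2.resize(b,(800,500),interpolation=cv2.INTER_CUBIC))
E
```

```text
(no output)
```

View pics/scene0z.png

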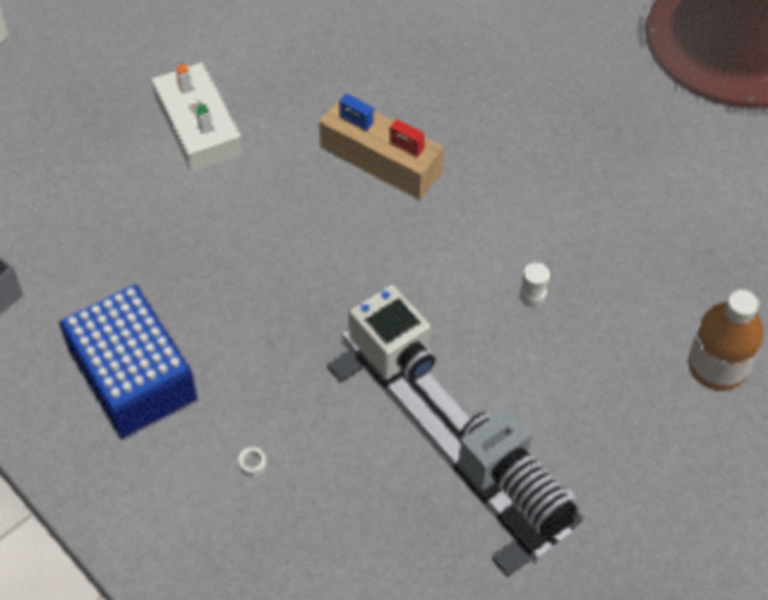

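View pics/top0z.png

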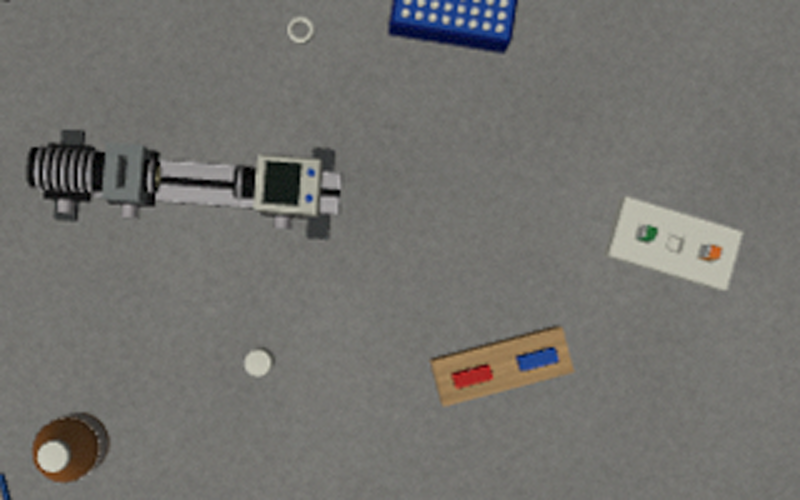

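```bash
cat > h.py <<'E'
import numpy as np,cv2
from station import camera_info
C={n:camera_info(n) for n in("scene","top")}
def proj(n,X):
    c=C[n];P=np.atleast_2d(X)@np.array(c["R"]).T+c["t"];s=P[:,:2]/P[:,2:]
    s=s*(1+c["k1"]*(s**2).sum(1,keepdims=True));K=c["K"]
    return np.c_[K[0,0]*s[:,0]+K[0,2],K[1,1]*s[:,1]+K[1,2]]
def ray(n,uv):
    c=C[n];K=c["K"];p=cv2.undistortPoints(np.array([[uv]],float),K,np.array([c["k1"],0,0,0,0.]))[0,0] if 0 else None
    d=np.array([(uv[0]-K[0,2])/K[0,0],(uv[1]-K[1,2])/K[1,1]]);s=d.copy()
    for _ in range(20): s=d/(1+c["k1"]*(s@s))
    R=np.array(c["R"]);return -R.T@c["t"],R.T@np.r_[s,1]
def atz(n,uv,z):
    o,d=ray(n,uv);return (o+d*(z-o[2])/d[2])[:2]
def box(cx,cy,z0,z1,sx,sy):
    return np.array([[cx+a*sx/2,cy+b*sy/2,z] for a in(-1,1) for b in(-1,1) for z in(z0,z1)])
def place(P,x,y,a):
    c,s=np.cos(a),np.sin(a);return P@np.array([[c,-s,0],[s,c,0],[0,0,1]]).T+[x,y,0]
def sil(n,P,off=(0,0)):
    q=cv2.convexHull(proj(n,P).astype(np.float32))[:,0]-np.array(off)
    m=np.zeros((8*120,8*120),np.uint8);cv2.fillConvexPoly(m,np.round((q+.5)*8*16-8).astype(int),255,shift=4)
    return cv2.resize(m,(120,120),interpolation=cv2.INTER_AREA)/255.
E
python3 - <<'E'
from h import *
from scipy.optimize import minimize
I={n:cv2.imread(f"pics/{n}0.png").astype(float) for n in C}
def soft(n,k,off):
    im=I[n][off[1]:off[1]+120,off[0]:off[0]+120];b,g,r=im[...,0],im[...,1],im[...,2]
    v={"blue":b-np.maximum(r,g),"red":r-np.maximum(b,g),"wood":r-b,"white":(np.minimum(np.minimum(r,g),b)-120)}[k]
    s={"blue":60,"red":60,"wood":40,"white":60}[k]
    return np.clip(v/s,0,1)
off={"scene":(290,140),"top":(340,230)}
for cams in(["scene"],["top"],["scene","top"]):
  for sg in(1,):
    def f(p):
        e=0
        for n in cams:
            for k,y in(("blue",.032),("red",-.032)):
                P=place(box(0,y,.044,.072,.014,.036),*p[:2],p[2]);m=soft(n,k,off[n]);e+=((sil(n,P,off[n])-m)**2).sum()
            hs=[sil(n,place(Q,*p),off[n]) for Q in(box(0,0,0,.044,.045,.13),box(0,.032,.044,.072,.014,.036),box(0,-.032,.044,.072,.014,.036))]
            w=np.maximum.reduce(hs)
            m=np.maximum.reduce([soft(n,k,off[n]) for k in("blue","red","wood")]);e+=((w-m)**2).sum()
        return e
    B=atz("top",(180+538/2.5,140+358/2.5),.072);R=atz("top",(180+472/2.5,140+376/2.5),.072)
    d=B-R;p0=np.r_[(B+R)/2,np.arctan2(-d[0],d[1])]
    r=minimize(f,p0,method="Nelder-Mead",options=dict(initial_simplex=p0+np.array([[0,0,0],[.006,0,0],[0,.006,0],[0,0,.1]]),xatol=1e-5,fatol=1e-3))
    print("stand",cams,p0,r.x,r.fun, "blue",place(np.array([[0,.032,.044]]),*r.x))
def tile(n,x,y,w,h,z): return cv2.resize(I[n][y:y+h,x:x+w].astype(np.uint8),None,fx=z,fy=z,interpolation=cv2.INTER_CUBIC)
cv2.imwrite("pics/ph_scene.png",tile("scene",320,245,105,118,5))
cv2.imwrite("pics/ph_top.png",tile("top",185,185,135,60,5.9))
E
```

```text
stand ['scene'] [ 0.4308179  -0.14780158 -2.90548984] [ 0.42910206 -0.14994682 -2.92437337] 303.0898514994233 blue [[ 0.43599854 -0.18119483  0.044     ]]
stand ['top'] [ 0.4308179  -0.14780158 -2.90548984] [ 0.43015588 -0.14825658 -2.91348002] 441.4248267493273 blue [[ 0.43739235 -0.17942762  0.044     ]]
stand ['scene', 'top'] [ 0.4308179  -0.14780158 -2.90548984] [ 0.42990868 -0.14876045 -2.91166202] 760.1189842848905 blue [[ 0.4372018  -0.17991828  0.044     ]]
```

View pics/ph_scene.png

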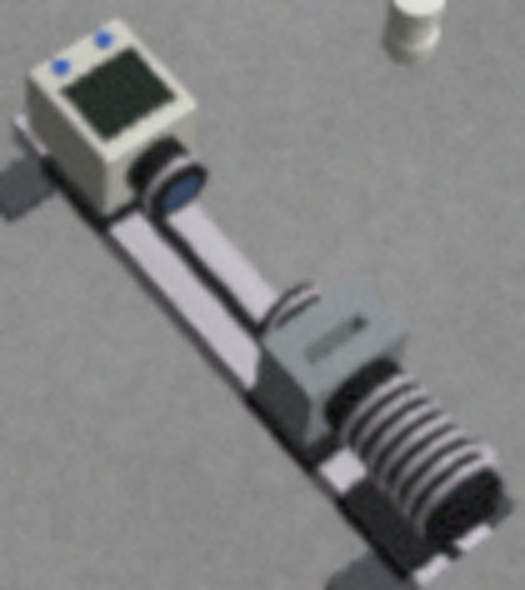

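View pics/ph_top.png

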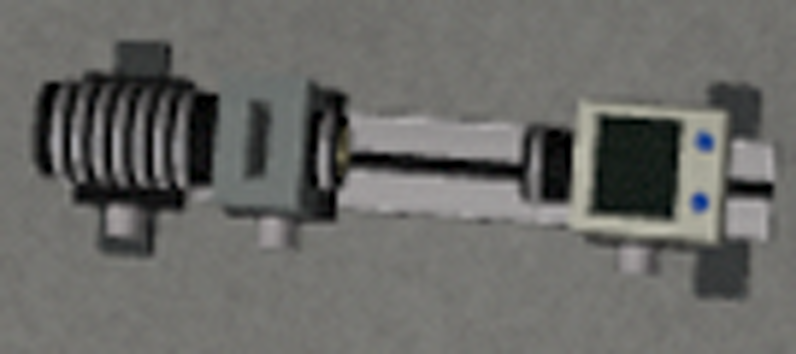

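```bash
cat > fit.py <<'E'
from h import *
from scipy.optimize import minimize
from scipy.ndimage import map_coordinates,gaussian_filter
def rect(cx,cy,sx,sy,z):
    c=np.array([[cx+a*sx/2,cy+b*sy/2,z] for a,b in((-1,-1),(1,-1),(1,1),(-1,1))]);return [(c[i],c[(i+1)%4]) for i in range(4)]
def grads(im,s):
    return [(gaussian_filter(im[...,k].astype(float),s,order=(0,1)),gaussian_filter(im[...,k].astype(float),s,order=(1,0))) for k in range(3)]
def score(G,n,edges,p):
    tot=0
    for a,b in edges:
        t=np.linspace(.06,.94,25)[:,None];q=proj(n,place(a+(b-a)*t,*p))
        d=q[-1]-q[0];L=np.hypot(*d);nx,ny=-d[1]/L,d[0]/L
        g=np.array([map_coordinates(gx,q[:,::-1].T,order=1)*nx+map_coordinates(gy,q[:,::-1].T,order=1)*ny for gx,gy in G])
        tot+=np.linalg.norm(g.mean(1))*L
    return tot
def fit(I,edges,p0,cams,label):
    p0=np.array(p0,float);p=p0
    for s in(2.,1.0):
        G={n:grads(I[n],s) for n in cams};f=lambda p:-sum(score(G[n],n,edges(p),p[:3]) for n in cams)
        d=np.eye(len(p0))*np.r_[.005,.005,.05,[.005]*(len(p0)-3)]*(s/2)
        p=minimize(f,p,method="Nelder-Mead",options=dict(initial_simplex=np.r_[[p-d.sum(0)/3],p+d],xatol=1e-5,fatol=1e-2,maxiter=2000)).x
    print(label,cams,np.round(p,4),round(f(p)));return p
def stand(p): return rect(0,0,.045,.13,.044)+rect(0,.032,.014,.036,.072)+rect(0,-.032,.014,.036,.072)
def rack(p): return rect(0,0,.06,.12,.03)
def phot(p): return rect(-.066,0,.034,.052,.096)+rect(-.066,0,.0085,.030,.096)+rect((p[3]+p[4])/2,0,p[4]-p[3],.052,.098)
E
python3 - <<'E'
from fit import *
I={n:cv2.imread(f"pics/{n}0.png") for n in C}
z=lambda x,y,s=5.9,ox=185,oy=185:((x+.5)/s-.5+ox,(y+.5)/s-.5+oy)
sl=atz("top",z(258,140),.096)
dt=np.mean([atz("top",z(*q),.098) for q in((582,97),(727,109),(722,243),(573,228))],0)
d=(dt-sl)/np.hypot(*(dt-sl));ya=np.arctan2(d[1],d[0]);o=sl+.066*d
ss=atz("scene",((340+.5)/5-.5+320,(340+.5)/5-.5+245),.096)
print("slot top/scene",sl,ss,"ph",o,ya)
w=lambda x,y:z(x,y,2.5,180,140)
rc=[atz("top",w(*q),.03) for q in((627,197),(742,231),(727,290),(609,256))]
r0=np.mean(rc,0);v=rc[0]-rc[1];yr=np.arctan2(-v[0],v[1])
L=np.hypot(*(dt-o))
res={}
for cams in(["scene"],["top"],["scene","top"]):
    q=fit(I,stand,[.4299,-.1488,-2.912],cams,"stand");print("  blue",place(np.array([[0,.032,.044]]),*q[:3]))
    q=fit(I,rack,[*r0,yr],cams,"rack");print("  w+ w-",place(np.array([[0,.032,0],[0,-.032,0]]),*q[:3])[:,:2])
    q=fit(I,phot,[*o,ya,L-.03,L+.03],cams,"phot");print("  slot",place(np.array([[-.066,0,0]]),*q[:3]))
    res[len(cams)>1]=q
q=res[True]
E
```

```text
slot top/scene [0.62266262 0.20491307] [0.62241812 0.2068186 ] ph [0.61600893 0.13924931] -1.6717814091407512
stand ['scene'] [ 0.4304 -0.1479 -2.9015] -4966
  blue [[ 0.43804749 -0.17898251  0.044     ]]
rack ['scene'] [ 0.5449 -0.3243 -0.3189] -4167
  w+ w- [[ 0.55493916 -0.29392937]
 [ 0.53487248 -0.35470213]]
phot ['scene'] [ 0.6194  0.1388 -1.6252  0.0548  0.117 ] -4869
  slot [[0.62300449 0.20471566 0.        ]]
stand ['top'] [ 0.4303 -0.1472 -2.9085] -5277
  blue [[ 0.43769627 -0.17837499  0.044     ]]
rack ['top'] [ 0.545  -0.3231 -0.3216] -5069
  w+ w- [[ 0.55515062 -0.29270032]
 [ 0.53491906 -0.35341839]]
phot ['top'] [ 0.6139  0.1392 -1.652   0.0574  0.1212] -6139
  slot [[0.61920373 0.20500345 0.        ]]
stand ['scene', 'top'] [ 0.4303 -0.1473 -2.9054] -10233
  blue [[ 0.43779426 -0.17846022  0.044     ]]
rack ['scene', 'top'] [ 0.5451 -0.3233 -0.3202] -9191
  w+ w- [[ 0.55519928 -0.29295708]
 [ 0.53505474 -0.35370407]]
phot ['scene', 'top'] [ 0.6197  0.1388 -1.6281  0.0565  0.116 ] -10982
  slot [[0.62346116 0.20468752 0.        ]]
```

```bash
python3 - <<'E'
from fit import *
I={n:cv2.imread(f"pics/{n}0.png") for n in C}
hy=[[.6139,.1392,-1.652,.0574,.1212],[.6197,.1388,-1.6281,.0565,.116]]
out=[]
for h in hy:
    row=[]
    for n,(x,y,w,hh) in dict(top=(200,190,112,50),scene=(320,245,90,90)).items():
        z=4 if n=="top" else 3.3
        m=cv2.resize(I[n][y:y+hh,x:x+w],None,fx=z,fy=z,interpolation=cv2.INTER_CUBIC)
        for a,b in phot(h):
            q=(proj(n,place(np.array([a,b]),*h[:3]))-[x,y]+.5)*z-.5
            cv2.line(m,*[tuple(int(v) for v in np.round(k*16)) for k in q],(0,0,255),1,cv2.LINE_AA,4)
        row.append(cv2.copyMakeBorder(m,0,297-m.shape[0],0,0,0))
    out.append(np.hstack(row))
cv2.imwrite("pics/ov.png",np.vstack(out));print(np.vstack(out).shape)
from fit import *
# variants: white-detector-only & block-only fits
det=lambda p:rect((p[3]+p[4])/2,0,p[4]-p[3],.052,.098)
blk=lambda p:rect(-.066,0,.034,.052,.096)
slo=lambda p:rect(-.066,0,.0085,.030,.096)
for c in(["scene"],["top"]):
    for h in hy:
        fit(I,lambda p:det(p)+blk(p),h,c,"det+blk"); fit(I,lambda p:det(p)+slo(p),h,c,"det+slot")
E
```

```text
(594, 745, 3)
det+blk ['scene'] [ 0.6194  0.1387 -1.6252  0.0546  0.1169] -4242
det+slot ['scene'] [ 0.6195  0.139  -1.6247  0.055   0.1173] -3035
det+blk ['scene'] [ 0.6194  0.1387 -1.6252  0.0546  0.1169] -4242
det+slot ['scene'] [ 0.6195  0.139  -1.6247  0.055   0.1173] -3035
det+blk ['top'] [ 0.6131  0.139  -1.6441  0.0572  0.1209] -5256
det+slot ['top'] [ 0.6158  0.1393 -1.6709  0.0575  0.1294] -4296
det+blk ['top'] [ 0.6198  0.1385 -1.6296  0.0575  0.1156] -5277
det+slot ['top'] [ 0.6191  0.1393 -1.62    0.0583  0.1163] -4246
```

View pics/ov.png

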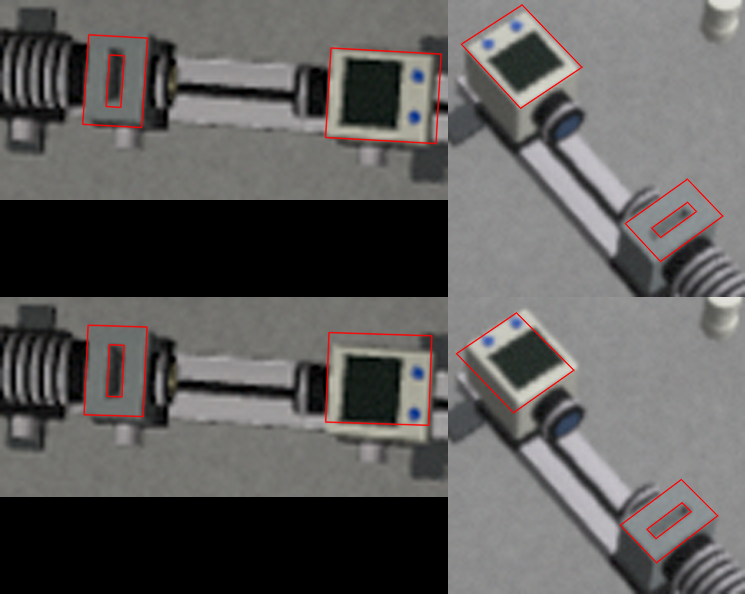

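```bash
python3 - <<'E'
from fit import *
I={n:cv2.imread(f"pics/{n}0.png") for n in C}
for c in(["scene"],["top"],["scene","top"]):
    G={n:grads(I[n],1.) for n in c};f=lambda p:-sum(score(G[n],n,phot(p),p[:3]) for n in c)
    R=[]
    for x in(.614,.617,.620):
        for a in(-1.64,-1.66,-1.68):
            p=np.array([x,.139,a,.057,.117]);d=np.eye(5)*[.003,.003,.02,.003,.003]
            r=minimize(f,p,method="Nelder-Mead",options=dict(initial_simplex=np.r_[[p-d.sum(0)/3],p+d],xatol=1e-5,fatol=1e-2,maxiter=2000));R.append((r.fun,*np.round(r.x,4)))
    R.sort();print(c);[print("  ",*r,place(np.array([[-.066,0,0]]),*r[1:4])[0,:2]) for r in R[:4]]
h=list(R[0][1:]);out=[]
for n,(x,y,w,hh) in dict(top=(200,190,112,50),scene=(320,245,90,90)).items():
    z=4 if n=="top" else 3.8
    m=cv2.resize(I[n][y:y+hh,x:x+w],None,fx=z,fy=z,interpolation=cv2.INTER_CUBIC)
    for a,b in phot(h):
        q=(proj(n,place(np.array([a,b]),*h[:3]))-[x,y]+.5)*z-.5
        cv2.line(m,*[tuple(int(v) for v in np.round(k*16)) for k in q],(0,0,255),1,cv2.LINE_AA,4)
    out.append(cv2.copyMakeBorder(m,0,345-m.shape[0],0,0,0))
cv2.imwrite("pics/ov2.png",np.hstack(out))
E
```

```text
['scene']
   -5514.531810356482 0.6163 0.1392 -1.6732 0.0548 0.1176 [0.62304684 0.20485425]
   -5514.530851211667 0.6163 0.1392 -1.6732 0.0548 0.1176 [0.62304684 0.20485425]
   -5514.529712983368 0.6163 0.1392 -1.6732 0.0548 0.1176 [0.62304684 0.20485425]
   -5514.5226377607305 0.6163 0.1392 -1.6732 0.0548 0.1176 [0.62304684 0.20485425]
['top']
   -6758.56641307828 0.6162 0.139 -1.6776 0.0573 0.1155 [0.62323565 0.20462393]
   -6758.563588861066 0.6162 0.139 -1.6776 0.0573 0.1155 [0.62323565 0.20462393]
   -6758.54817400538 0.6162 0.139 -1.6775 0.0573 0.1155 [0.62322909 0.20462463]
   -6758.482531352577 0.6162 0.139 -1.6776 0.0573 0.1155 [0.62323565 0.20462393]
['scene', 'top']
   -12036.909474694961 0.6162 0.1391 -1.6755 0.0567 0.1159 [0.62309782 0.20473856]
   -12036.901981203464 0.6162 0.1391 -1.6755 0.0567 0.1159 [0.62309782 0.20473856]
   -12036.901388042208 0.6162 0.1391 -1.6756 0.0567 0.1159 [0.62310439 0.20473787]
   -12036.90022514491 0.6162 0.1391 -1.6755 0.0567 0.1159 [0.62309782 0.20473856]
```

View pics/ov2.png

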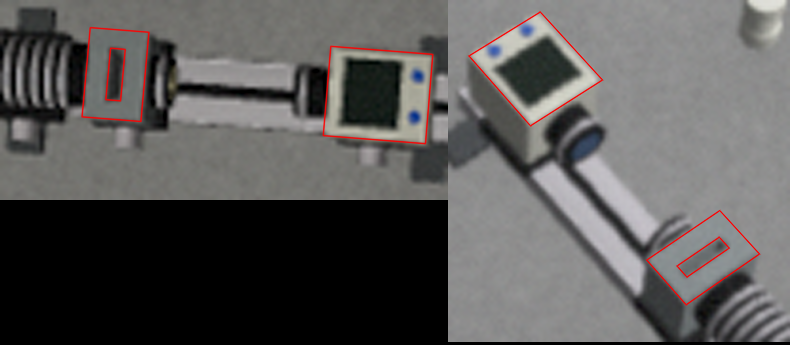

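```bash
cat > go.py <<'E'
import sys,numpy as np
from scipy.spatial.transform import Rotation as R
from station import get_obs
# usage: go.py x y z jawyaw(rad): prints turn(deg) and shift(cm) in tool axes to reach it
o=get_obs();x,y,z,a=map(float,sys.argv[1:5])
R0=R.from_rotvec(o["orientation"])
best=None
for b in(a,a+np.pi):
    Y=np.array([np.cos(b),np.sin(b),0]);Z=np.array([0,0,-1.]);T=R.from_matrix(np.c_[np.cross(Y,Z),Y,Z])
    r=(R0.inv()*T).as_rotvec(degrees=True)
    if best is None or np.linalg.norm(r)<np.linalg.norm(best): best=r
s=R0.inv().apply(np.array([x,y,z])-o["tcp_pos"])*100
print("t",round(o["t"],2),"turn",best.round(2),"shift cm",s.round(2),"tcp",o["tcp_pos"].round(4),"F",o["wrist_force"].round(1),"w",round(o["width"]*1e3,1),"j",o["joints"].round(2))
E
python3 go.py .4378 -.1785 .15 .2362
```

```text
t 1.0 turn [ 0.   0.  53.5] shift cm [-47.27 -61.85   8.13] tcp [0.2438 0.5755 0.2313] F [-0.7  0.7  0. ] w 85.4 j [ 1.05  0.05  1.61 -0.    1.48 -0.12]
```

```bash
python3 -m handwheel '[[0,0,7,-2,-2.6,0,0.5],[0,0,14,-4.5,-5.8,0,0.5],[0,0,21,-7,-9.1,0,0.5],[0,0,27,-9.5,-12.4,0,0.5],[0,0,33,-12,-15.7,0,0.5],[0,0,40,-14.5,-19,0,0.5],[0,0,47,-17,-22.2,0,0.5],[0,0,53.5,-19.5,-25.5,0,0.5]]' 30; python3 go.py .4378 -.1785 .15 .2362
```

```text
t: 1.67
tcp_pos: [0.3239, 0.2629, 0.2315]
orientation: [1.95, 2.463, 0.001]
wrist_force: [1.3, 0.3, 1.0]
width: 0.0427
t 1.67 turn [ 0.06 -0.01 -0.28] shift cm [-45.58   0.96   8.14] tcp [0.3239 0.2629 0.2315] F [1.3 0.3 1. ] w 42.7 j [ 0.5  -0.48  2.07 -0.    1.56  0.27]
```

```bash
python3 -m handwheel '[[0,0,0,-4,0.1,0,0.5],[0,0,0,-8,0.2,0,0.5],[0,0,0,-12,0.3,0,0.5],[0,0,0,-16,0.4,0,0.5],[0,0,0,-20,0.5,0,0.5],[0,0,0,-24,0.6,0,0.5],[0,0,0,-28,0.7,0,0.5],[0,0,0,-32,0.8,0,0.5]]'; python3 go.py .4378 -.1785 .15 .2362
```

```text
t: 2.33
tcp_pos: [0.4067, -0.0468, 0.2318]
orientation: [1.944, 2.466, 0.001]
wrist_force: [0.9, 0.3, 0.4]
width: 0.0424
t 2.33 turn [ 0.09  0.04 -0.02] shift cm [-13.53  -0.06   8.19] tcp [ 0.4067 -0.0468  0.2318] F [0.9 0.3 0.4] w 42.4 j [-0.3  -0.51  2.08  0.    1.56 -0.53]
```

```bash
python3 -m handwheel '[[0,0,0,-3.5,0,1,0.5],[0,0,0,-7,0,3,0.5],[0,0,0,-10.5,0,5,0.5],[0,0,0,-13,0,8,0.5],[0,0,0,-13.5,0,10,0.5],[0,0,0,-13.53,-0.06,11.6,0.5],[0,0,0,-13.53,-0.06,11.6,0.5],[0,0,0,-13.53,-0.06,11.6,0.5]]'; python3 go.py .4378 -.1785 .049 .2362
python3 - <<'E'
from fit import *
from station import grab_frame
out=[]
for n in C:
    im=grab_frame(n)[:,:,::-1].copy();cv2.imwrite(f"pics/{n}1.png",im)
    u=proj(n,[.4378,-.1785,.06])[0].astype(int);x,y=u-40
    out.append(cv2.resize(im[y:y+80,x:x+80],None,fx=4.9,fy=4.9,interpolation=cv2.INTER_CUBIC))
cv2.imwrite("pics/blue1.png",np.hstack(out))
E
```

```text
t: 3.0
tcp_pos: [0.437, -0.1761, 0.1146]
orientation: [-1.943, -2.466, 0.0]
wrist_force: [0.5, 0.5, -0.1]
width: 0.0428
t 3.0 turn [-0.09 -0.09 -0.01] shift cm [-0.27  0.03  6.56] tcp [ 0.437  -0.1761  0.1146] F [ 0.5  0.5 -0.1] w 42.8 j [-0.54 -0.22  2.07  0.    1.29 -0.78]
```

View pics/blue1.png

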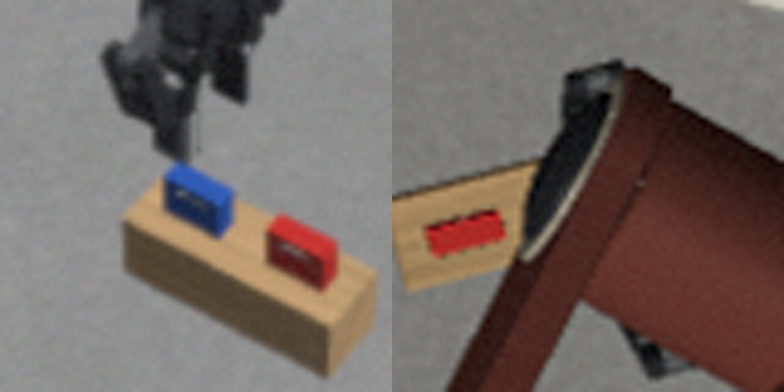

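```bash
python3 -m handwheel '[[0,0,0,-0.1,0,0.5,0.5],[0,0,0,-0.27,0.03,1.5,0.5],[0,0,0,-0.27,0.03,2.6,0.5],[0,0,0,-0.27,0.03,3.8,0.5],[0,0,0,-0.27,0.03,5,0.5],[0,0,0,-0.27,0.03,6,0.5],[0,0,0,-0.27,0.03,6.5,0.5],[0,0,0,-0.27,0.03,6.5,0.5]]'; python3 go.py .4378 -.1785 .049 .2362
python3 - <<'E'
from fit import *
I={n:cv2.imread(f"pics/{n}0.png") for n in C}
hb=lambda p:rect(0,0,.014,.036,.072)
for c in(["scene"],["top"],["scene","top"]): fit(I,hb,[.4378,-.1785,-2.9054],c,"blue")
E
```

```text
t: 3.77
tcp_pos: [0.4372, -0.1781, 0.0481]
orientation: [-1.942, -2.465, 0.001]
wrist_force: [-0.3, 1.1, 0.2]
width: 0.043
t 3.77 turn [-0.16 -0.16  0.01] shift cm [-0.05  0.04 -0.09] tcp [ 0.4372 -0.1781  0.0481] F [-0.3  1.1  0.2] w 43.0 j [-0.54 -0.12  2.11 -0.    1.16 -0.78]
blue ['scene'] [ 0.4379 -0.1783 -2.884 ] -1012
blue ['top'] [ 0.4386 -0.1776 -2.9305] -1718
blue ['scene', 'top'] [ 0.4384 -0.1776 -2.9162] -2712
```

```bash
python3 -m handwheel '[[0,0,0,0,0.07,0,0.4],[0,0,0,0,0.07,0,0.3],[0,0,0,0,0.07,0,0.2],[0,0,0,0,0.07,0,0.12],[0,0,0,0,0.07,0,0.05],[0,0,0,0,0.07,0,0.05],[0,0,0,0,0.07,0,0.05],[0,0,0,0,0.07,0,0.05]]' 40; python3 go.py .4384 -.1776 .15 .2362
```

```text
t: 4.43
tcp_pos: [0.44, -0.1792, 0.0513]
orientation: [1.943, 2.466, 0.0]
wrist_force: [0.9, -0.2, 5.9]
width: 0.0127
t 4.43 turn [0.08 0.08 0.  ] shift cm [ 0.18 -0.1  -9.88] tcp [ 0.44   -0.1792  0.0513] F [ 0.9 -0.2  5.9] w 12.7 j [-0.54 -0.12  2.1   0.    1.16 -0.78]
```

```bash
python3 -m handwheel '[[0,0,0,0,0,-0.5,0.05],[0,0,0,0,0,-1.5,0.05],[0,0,0,0,0,-2.6,0.05],[0,0,0,0,0,-3.8,0.05],[0,0,0,0,0,-5.5,0.05],[0,0,0,0,0,-8,0.05],[0,0,0,0,0,-10,0.05],[0,0,0,0,0,-10,0.05]]'; python3 go.py .6231 .2047 .156 1.4661
```

```text
t: 5.1
tcp_pos: [0.442, -0.1803, 0.1566]
orientation: [1.938, 2.46, 0.002]
wrist_force: [0.1, 0.0, 0.5]
width: 0.0132
t 5.1 turn [  0.12   0.59 -70.46] shift cm [3.319e+01 2.662e+01 2.000e-02] tcp [ 0.442  -0.1803  0.1566] F [0.1 0.  0.5] w 13.2 j [-0.54 -0.26  2.03  0.    1.36 -0.78]
```

```bash
python3 -m handwheel '[[0,0,-5,1.5,1.2,-0.5,0.05],[0,0,-12,4.5,3.6,-0.9,0.05],[0,0,-19,7.5,6,-0.9,0.05],[0,0,-26,10.5,8.4,-0.9,0.05],[0,0,-33,13.5,10.8,-0.9,0.05],[0,0,-40,16.5,13.2,-0.9,0.05],[0,0,-47,19.5,15.6,-0.9,0.05],[0,0,-53,22,17.6,-0.9,0.05]]'; python3 go.py .6231 .2047 .165 1.4661
```

```text
t: 5.77
tcp_pos: [0.5591, 0.0789, 0.1591]
orientation: [-0.628, -3.078, -0.001]
wrist_force: [0.3, -0.7, -0.5]
width: 0.013
t 5.77 turn [  0.02  -0.03 -17.07] shift cm [-0.96 14.08 -0.59] tcp [0.5591 0.0789 0.1591] F [ 0.3 -0.7 -0.5] w 13.0 j [ 0.01 -0.03  1.82  0.    1.35 -1.16]
```

```bash
python3 -m handwheel '[[0,0,-4,-0.2,3,-0.3,0.05],[0,0,-10,-0.5,6,-0.6,0.05],[0,0,-15,-0.7,9,-0.6,0.05],[0,0,-17,-0.9,11.5,-0.6,0.05],[0,0,-17,-0.96,13,-0.6,0.05],[0,0,-17,-0.96,14,-0.6,0.05],[0,0,-17,-0.96,14.1,-0.6,0.05],[0,0,-17,-0.96,14.1,-0.6,0.05]]'; python3 -m handwheel '[[0,0,0,0,0,0,0.05],[0,0,0,0,0,0,0.05],[0,0,0,0,0,0,0.05],[0,0,0,0,0,0,0.05],[0,0,0,0,0,0,0.05],[0,0,0,0,0,0,0.05],[0,0,0,0,0,0,0.05],[0,0,0,0,0,0,0.05]]';python3 go.py .6231 .2047 .145 1.4661
python3 - <<'E'
from fit import *
from station import grab_frame
out=[]
for n in C:
    im=grab_frame(n)[:,:,::-1].copy();cv2.imwrite(f"pics/{n}2.png",im)
    u=proj(n,[.6231,.2047,.13])[0].astype(int);x,y=u-35
    out.append(cv2.resize(im[y:y+70,x:x+70],None,fx=5.6,fy=5.6,interpolation=cv2.INTER_CUBIC))
cv2.imwrite("pics/slot2.png",np.hstack(out))
E
```

```text
t: 6.43
tcp_pos: [0.6234, 0.2018, 0.1648]
orientation: [-0.177, -3.136, 0.001]
wrist_force: [0.1, -0.4, -1.6]
width: 0.0136
t: 7.1
tcp_pos: [0.6238, 0.2018, 0.1653]
orientation: [0.177, 3.137, -0.0]
wrist_force: [-0.4, -0.7, -1.4]
width: 0.0131
t 7.1 turn [-0.    0.   -0.47] shift cm [0.1  0.28 2.03] tcp [0.6238 0.2018 0.1653] F [-0.4 -0.7 -1.4] w 13.1 j [ 0.2   0.17  1.6  -0.    1.37 -1.26]
```

View pics/slot2.png

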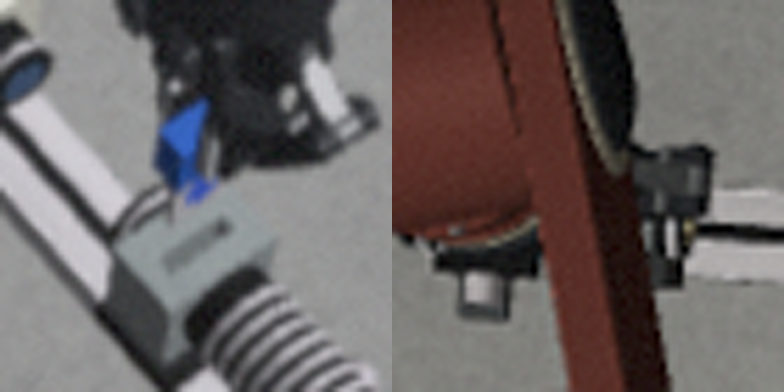

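```bash
python3 - <<'E'
from fit import *
im=cv2.imread("pics/scene2.png");n="scene"
sh=.1653-.0073;zz=12
u=proj(n,[.6231,.2047,.14])[0].astype(int);x,y=u-[28,25]
m0=cv2.resize(im[y:y+50,x:x+33],None,fx=zz,fy=zz,interpolation=cv2.INTER_CUBIC);m=m0.copy()
p=(.6238,.2018,-1.6755+.0082)
H=box(0,0,sh,sh+.028,.014,.036);B=box(0,0,sh-.036,sh,.004,.026)
for P,c in((H,(0,0,255)),(B,(0,255,255))):
    q=((proj(n,place(P,*p))-[x,y]+.5)*zz-.5).astype(int)
    for i in range(8):
        for j in range(i):
            if bin(i^j).count("1")==1: cv2.line(m,tuple(map(int,q[i])),tuple(map(int,q[j])),c,1,cv2.LINE_AA)
cv2.imwrite("pics/ov3.png",np.hstack([m0,m]));print(m.shape,x,y)
E
```

```text
(600, 396, 3) 360 276
```

View pics/ov3.png

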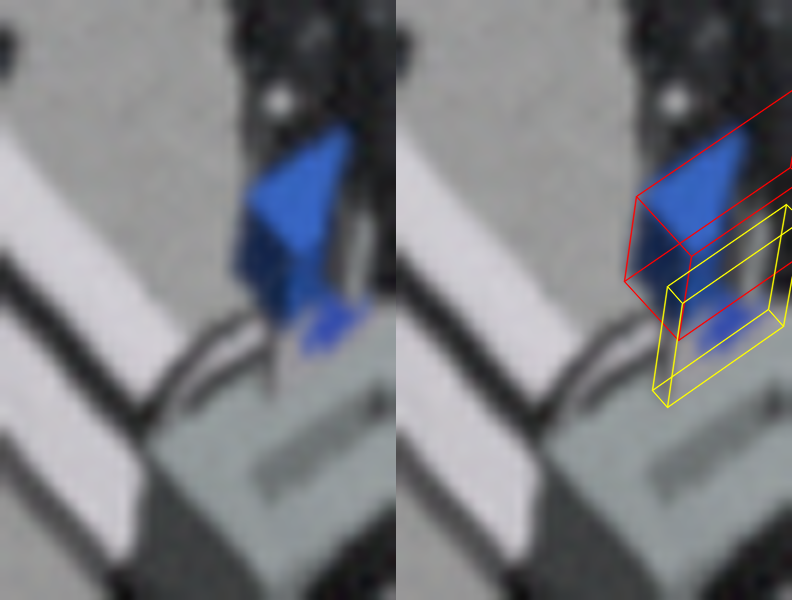

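```bash
python3 -m handwheel '[[0,0,-0.4,0,0.1,0.2,0.05],[0,0,-0.4,-0.1,0.2,0.5,0.05],[0,0,-0.4,-0.1,0.27,0.9,0.05],[0,0,-0.4,-0.1,0.27,1.3,0.05],[0,0,-0.4,-0.1,0.27,1.7,0.05],[0,0,-0.4,-0.1,0.27,2,0.05],[0,0,-0.4,-0.1,0.27,2,0.05],[0,0,-0.4,-0.1,0.27,2,0.05]]' ;python3 go.py .6251 .2045 .103 1.4661
```

```text
t: 7.87
tcp_pos: [0.6249, 0.2044, 0.1448]
orientation: [-0.166, -3.136, 0.0]
wrist_force: [-0.1, 0.5, -0.5]
width: 0.013
t 7.87 turn [-0.01 -0.04 -0.07] shift cm [-0.02  0.02  4.18] tcp [0.6249 0.2044 0.1448] F [-0.1  0.5 -0.5] w 13.0 j [ 0.2   0.19  1.61  0.    1.34 -1.26]
```

```bash
python3 - <<'E'
from fit import *
from station import grab_frame,get_obs
n="scene";im=grab_frame(n)[:,:,::-1].copy();cv2.imwrite("pics/scene3.png",im)
o=get_obs();t=o["tcp_pos"];print(t)
# compare blue-mask with visible near end of handle: fit only near end edges at known z
sh=t[2]-.0073
def near(p):
    a=rect(0,0,.014,.036,sh+.028);b=rect(0,0,.014,.036,sh)
    e=[a[0],b[0],(a[0][0],b[0][0])] # y- end
    f=[a[2],b[2],(a[2][0],b[2][0]),(a[2][1],b[2][1])]
    return f,e
G=grads(im,1.)
for k in(0,1):
    s=lambda p:-score(G,n,near(0)[k],[*p,-1.6755])
    R=[minimize(s,t[:2]+[a,b],method="Nelder-Mead",options=dict(initial_simplex=t[:2]+[[a,b],[a+.001,b],[a,b+.001]])) for a in(-.004,-.002,0) for b in(-.002,0,.002)]
    R.sort(key=lambda r:r.fun);print(k,[(r.x.round(4),round(r.fun)) for r in R[:4]])
E
```

```text
[0.62512881 0.20440142 0.14524117]
0 [(array([0.6242, 0.2041]), -782), (array([0.6242, 0.2041]), -782), (array([0.6242, 0.2041]), -782), (array([0.6242, 0.2041]), -782)]
1 [(array([0.5989, 0.2193]), -761), (array([0.6238, 0.2016]), -94), (array([0.6236, 0.2023]), -94), (array([0.6229, 0.2044]), -94)]
```

```bash
python3 -m handwheel '[[0,0,0,0.07,0.06,0.1,0.05],[0,0,0,0.07,0.06,0.3,0.05],[0,0,0,0.07,0.06,0.5,0.05],[0,0,0,0.07,0.06,0.7,0.05],[0,0,0,0.07,0.06,0.9,0.05],[0,0,0,0.07,0.06,1.1,0.05],[0,0,0,0.07,0.06,1.3,0.05],[0,0,0,0.07,0.06,1.4,0.05]]' ;python3 go.py .6244 .2050 .103 1.4661
```

```text
t: 8.58
tcp_pos: [0.6243, 0.2051, 0.1308]
orientation: [-0.166, -3.137, 0.0]
wrist_force: [-1.6, 0.2, 0.1]
width: 0.0129
t 8.58 turn [-0.01 -0.03 -0.06] shift cm [-0.01 -0.01  2.78] tcp [0.6243 0.2051 0.1308] F [-1.6  0.2  0.1] w 12.9 j [ 0.2   0.2   1.62  0.    1.32 -1.26]
```

```bash
python3 -m handwheel '[[0,0,0,0,0,0.2,0.05],[0,0,0,0,0,0.5,0.05],[0,0,0,0,0,0.9,0.05],[0,0,0,0,0,1.3,0.05],[0,0,0,0,0,1.7,0.05],[0,0,0,0,0,2.0,0.05],[0,0,0,0,0,2.2,0.05],[0,0,0,0,0,2.4,0.05]]' ;python3 go.py .6244 .2050 .103 1.4661
```

```text
t: 9.25
tcp_pos: [0.6244, 0.2051, 0.1069]
orientation: [-0.166, -3.137, 0.0]
wrist_force: [0.5, 1.4, -0.1]
width: 0.0134
t 9.25 turn [-0.   -0.02 -0.07] shift cm [-0.   -0.01  0.39] tcp [0.6244 0.2051 0.1069] F [ 0.5  1.4 -0.1] w 13.4 j [ 0.2   0.23  1.63  0.    1.28 -1.26]
```

Smooth so far; press the last 4 mm gently until contact shows.

```bash
python3 -m handwheel '[[0,0,0,0,0,0.05,0.05],[0,0,0,0,0,0.1,0.05],[0,0,0,0,0,0.15,0.05],[0,0,0,0,0,0.2,0.05],[0,0,0,0,0,0.25,0.05],[0,0,0,0,0,0.3,0.05],[0,0,0,0,0,0.35,0.05],[0,0,0,0,0,0.35,0.05]]' ;python3 go.py .6244 .2050 .103 1.4661
```

```text
t: 9.92
tcp_pos: [0.6244, 0.2051, 0.1037]
orientation: [-0.166, -3.137, 0.0]
wrist_force: [-0.7, -0.6, -0.2]
width: 0.013
t 9.92 turn [-0.   -0.01 -0.07] shift cm [ 0.   -0.01  0.07] tcp [0.6244 0.2051 0.1037] F [-0.7 -0.6 -0.2] w 13.0 j [ 0.2   0.23  1.64 -0.    1.27 -1.26]
```

```bash
python3 -m handwheel '[[0,0,0,0,0,0.03,0.05],[0,0,0,0,0,0.06,0.05],[0,0,0,0,0,0.09,0.05],[0,0,0,0,0,0.12,0.05],[0,0,0,0,0,0.15,0.05],[0,0,0,0,0,0.15,0.05],[0,0,0,0,0,0.15,0.05],[0,0,0,0,0,0.15,0.05]]' ;python3 go.py .6244 .2050 .103 1.4661
```

```text
t: 10.58
tcp_pos: [0.6246, 0.2051, 0.1033]
orientation: [0.166, 3.137, -0.0]
wrist_force: [-2.7, -0.1, 6.1]
width: 0.0132
t 10.58 turn [-0.    0.01 -0.06] shift cm [ 0.01 -0.02  0.03] tcp [0.6246 0.2051 0.1033] F [-2.7 -0.1  6.1] w 13.2 j [ 0.2   0.23  1.64 -0.    1.27 -1.26]
```

```bash
python3 -m handwheel '[[0,0,0,0,0,0.05,0.05],[0,0,0,0,0,0.05,0.05],[0,0,0,0,0,0.03,0.1],[0,0,0,0,0,0,0.15],[0,0,0,0,0,0,0.22],[0,0,0,0,0,0,0.3],[0,0,0,0,0,0,0.4],[0,0,0,0,0,0,0.5]]' ;python3 go.py .6244 .2050 .15 1.4661
```

```text
t: 11.25
tcp_pos: [0.6243, 0.2051, 0.1018]
orientation: [-0.166, -3.137, 0.0]
wrist_force: [-0.2, -0.4, -0.2]
width: 0.0425
t 11.25 turn [-0.01 -0.02 -0.07] shift cm [-0.   -0.01 -4.82] tcp [0.6243 0.2051 0.1018] F [-0.2 -0.4 -0.2] w 42.5 j [ 0.2   0.23  1.64 -0.    1.27 -1.26]
```

```bash
python3 -m handwheel '[[0,0,0,0,0,-0.5,0.5],[0,0,0,0,0,-1.5,0.5],[0,0,0,0,0,-3,0.5],[0,0,0,0,0,-5,0.5],[0,0,0,0,0,-7,0.5],[0,0,0,0,0,-9,0.5],[0,0,0,0,0,-11,0.5],[0,0,0,0,0,-11.5,0.5]]' ;python3 go.py .535 -.3537 .15 1.2506
```

```text
t: 11.92
tcp_pos: [0.6268, 0.2056, 0.2242]
orientation: [0.166, 3.128, 0.004]
wrist_force: [-0.3, 0.5, 1.0]
width: 0.0425
t 11.92 turn [ 0.22  0.49 12.28] shift cm [  3.29 -56.61   7.23] tcp [0.6268 0.2056 0.2242] F [-0.3  0.5  1. ] w 42.5 j [ 0.2   0.13  1.54 -0.    1.46 -1.26]
```

```bash
python3 -m handwheel '[[0,0,2,0,-2,0,0.5],[0,0,5,0.3,-6,0,0.5],[0,0,9,0.6,-10,0,0.5],[0,0,12.3,0.9,-14,0,0.5],[0,0,12.3,1.2,-18,0,0.5],[0,0,12.3,1.5,-22,0,0.5],[0,0,12.3,1.8,-26,0,0.5],[0,0,12.3,2,-30,0,0.5]]'; python3 -m handwheel '[[0,0,0,-0.5,-4,0,0.5],[0,0,0,-1,-8,0,0.5],[0,0,0,-1.5,-12,0,0.5],[0,0,0,-2,-15.5,0,0.5],[0,0,0,-2.5,-19,0,0.5],[0,0,0,-2.8,-22,0,0.5],[0,0,0,-3,-24,0,0.5],[0,0,0,-3,-24,0,0.5]]' ;python3 go.py .535 -.3537 .12 1.2506
```

```text
t: 12.58
tcp_pos: [0.5722, -0.0928, 0.2179]
orientation: [0.501, 3.1, -0.0]
wrist_force: [0.7, 0.5, -0.5]
width: 0.0424
t: 13.25
tcp_pos: [0.5246, -0.3321, 0.2176]
orientation: [0.508, 3.1, -0.003]
wrist_force: [0.3, -0.7, 0.4]
width: 0.0423
t 13.25 turn [-0.09  0.03 -0.27] shift cm [-1.68 -1.7   9.76] tcp [ 0.5246 -0.3321  0.2176] F [ 0.3 -0.7  0.4] w 42.3 j [-0.68  0.05  1.64 -0.    1.45 -1.93]
```

```bash
python3 - <<'E'
from fit import *
from station import grab_frame
I={}
for n in C: I[n]=grab_frame(n)[:,:,::-1].copy();cv2.imwrite(f"pics/{n}4.png",I[n])
hb=lambda p:rect(0,0,.014,.036,.124)
for c in(["scene"],["top"]): fit(I,hb,[.6231,.2047,-1.6755],c,"blue seated")
hb=lambda p:rect(0,0,.014,.036,.072)
rp=place(np.array([[0,-.032,0]]),.4303,-.1473,-2.9054)[0]
I0={n:cv2.imread(f"pics/{n}0.png") for n in C}
for c in(["scene"],["top"]): fit(I0,hb,[*rp[:2],-2.9054],c,"red before");fit(I,hb,[*rp[:2],-2.9054],c,"red after")
out=[cv2.resize(I[n][y:y+60,x:x+65],None,fx=6,fy=6,interpolation=cv2.INTER_CUBIC) for n,(x,y) in dict(scene=(375,275),top=(195,180)).items()]
# amber cap + glass fit in original images
w=[.53505,-.3537]
G0=dict(scene=None)
cap=lambda p:rect(0,0,.0125,.0125,.057)
for c in(["scene"],["top"],["scene","top"]): fit(I0,lambda p:rect(0,0,.010,.010,.062)+rect(0,0,.0125,.0125,.057),[*w,-.3202],c,"amber")
o2=[]
for n in C:
    u=proj(n,[*w,.04])[0].astype(int);x,y=u-[16,10];o2.append(cv2.resize(I0[n][y:y+20,x:x+32],(390,240),interpolation=cv2.INTER_CUBIC))
m=np.vstack([np.hstack(out),np.hstack(o2)]) if sum(a.shape[1] for a in out)==780 else np.hstack(out)
cv2.imwrite("pics/chk4.png",m[:600]);print(m.shape)
E
```

```text
blue seated ['scene'] [ 0.6242  0.2051 -1.6982] -988
blue seated ['top'] [ 0.6233  0.2082 -1.6706] -1304
red before ['scene'] [ 0.4235 -0.1165 -2.8709] -1143
red after ['scene'] [ 0.4235 -0.1165 -2.8711] -1153
red before ['top'] [ 0.4248 -0.1156 -2.9142] -1203
red after ['top'] [ 0.4248 -0.1157 -2.9142] -1316
amber ['scene'] [ 0.5355 -0.3554 -0.5808] -733
amber ['top'] [ 0.5345 -0.3533 -0.0543] -1229
amber ['scene', 'top'] [ 0.5351 -0.3537 -0.1529] -1871
(600, 780, 3)
```

View pics/chk4.png

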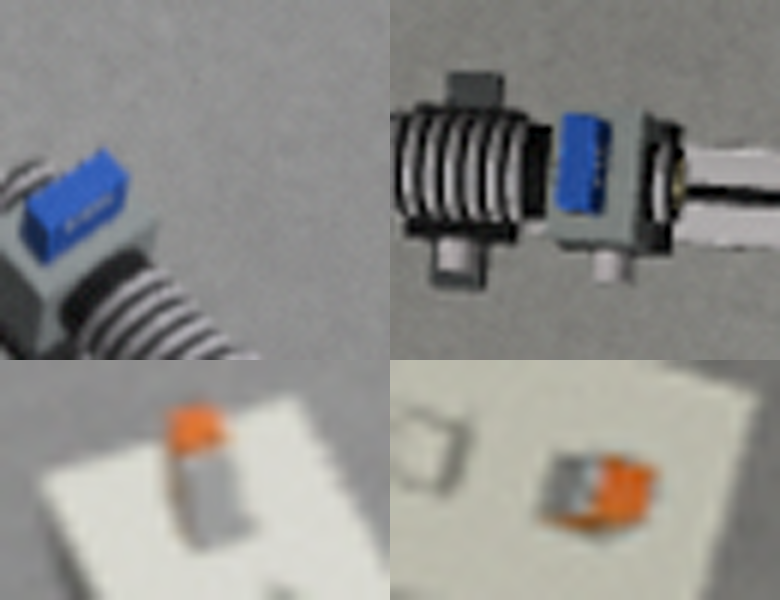

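```bash
python3 -m handwheel '[[0,0,-0.2,-0.8,-0.8,1,0.5],[0,0,-0.2,-1.6,-1.6,3,0.5],[0,0,-0.2,-1.7,-1.7,6,0.5],[0,0,-0.2,-1.7,-1.7,9,0.5],[0,0,-0.2,-1.7,-1.7,11,0.5],[0,0,-0.2,-1.7,-1.7,12,0.5],[0,0,-0.2,-1.7,-1.7,12,0.5],[0,0,-0.2,-1.7,-1.7,12,0.5]]' ; python3 -m handwheel '[[0,0,0,0,0,0,0.5],[0,0,0,0,0,0,0.5],[0,0,0,0,0,0,0.5],[0,0,0,0,0,0,0.5],[0,0,0,0,0,0,0.5],[0,0,0,0,0,0,0.5],[0,0,0,0,0,0,0.5],[0,0,0,0,0,0,0.5]]' ;python3 go.py .5351 -.3537 .034 1.2506
```

```text
t: 14.02
tcp_pos: [0.5371, -0.3491, 0.0978]
orientation: [0.494, 3.102, 0.0]
wrist_force: [-0.5, 0.3, 0.4]
width: 0.0427
t: 14.68
tcp_pos: [0.5365, -0.3498, 0.0973]
orientation: [-0.496, -3.102, 0.0]
wrist_force: [-0.4, -0.0, 0.3]
width: 0.0425
t 14.68 turn [-0.   -0.01  0.18] shift cm [ 0.01 -0.41  6.33] tcp [ 0.5365 -0.3498  0.0973] F [-0.4 -0.   0.3] w 42.5 j [-0.69  0.2   1.68 -0.    1.26 -1.95]
```

```bash
python3 -m handwheel '[[0,0,0.15,0,-0.2,0.3,0.5],[0,0,0.15,0.01,-0.41,1,0.5],[0,0,0.15,0.01,-0.41,2.2,0.5],[0,0,0.15,0.01,-0.41,3.5,0.5],[0,0,0.15,0.01,-0.41,4.7,0.5],[0,0,0.15,0.01,-0.41,5.6,0.5],[0,0,0.15,0.01,-0.41,6.1,0.5],[0,0,0.15,0.01,-0.41,6.1,0.5]]' ; python3 -m handwheel '[[0,0,0,0,0,0,0.5],[0,0,0,0,0,0,0.5],[0,0,0,0,0,0,0.5],[0,0,0,0,0,0,0.45],[0,0,0,0,0,0,0.42],[0,0,0,0,0,0,0.4],[0,0,0,0,0,0,0.4],[0,0,0,0,0,0,0.4]]' ;python3 go.py .5351 -.3537 .034 1.2506
python3 - <<'E'
from h import *
from station import grab_frame
o=[]
for n in C:
    im=grab_frame(n)[:,:,::-1];u=proj(n,[.535,-.3537,.05])[0].astype(int);x,y=u-[30,30];im=im[max(y,0):max(y,0)+60,x:x+60]
    o.append(cv2.resize(im,(390,390),interpolation=cv2.INTER_CUBIC))
cv2.imwrite("pics/amb5.png",np.hstack(o))
E
```

```text
t: 15.35
tcp_pos: [0.534, -0.3527, 0.0337]
orientation: [-0.499, -3.098, -0.003]
wrist_force: [-0.0, -0.4, 0.0]
width: 0.0431
t: 16.02
tcp_pos: [0.5352, -0.3537, 0.0364]
orientation: [0.5, 3.101, -0.0]
wrist_force: [-0.1, -0.2, 0.2]
width: 0.0342
t 16.02 turn [-0.01  0.01  0.03] shift cm [ 0.01 -0.    0.24] tcp [ 0.5352 -0.3537  0.0364] F [-0.1 -0.2  0.2] w 34.2 j [-0.7   0.28  1.71 -0.    1.16 -1.95]
```

View pics/amb5.png

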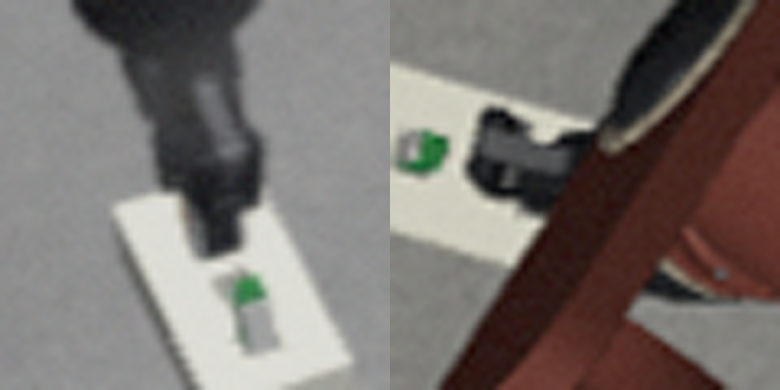

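```bash
python3 -m handwheel '[[0,0,0,0,0,0.1,0.36],[0,0,0,0,0,0.2,0.32],[0,0,0,0,0,0.2,0.28],[0,0,0,0,0,0.2,0.24],[0,0,0,0,0,0.2,0.2],[0,0,0,0,0,0.2,0.17],[0,0,0,0,0,0.2,0.14],[0,0,0,0,0,0.2,0.11]]' 25; python3 -m handwheel '[[0,0,0,0,0,0,0.08],[0,0,0,0,0,0,0.05],[0,0,0,0,0,0,0.05],[0,0,0,0,0,0,0.05],[0,0,0,0,0,0,0.05],[0,0,0,0,0,0,0.05],[0,0,0,0,0,0,0.05],[0,0,0,0,0,0,0.05]]' ;python3 go.py .5351 -.3537 .034 1.2506
```

```text
t: 16.78
tcp_pos: [0.5352, -0.3537, 0.0344]
orientation: [0.5, 3.101, -0.0]
wrist_force: [0.4, -0.5, 0.5]
width: 0.0116
t: 17.45
tcp_pos: [0.5352, -0.3537, 0.0344]
orientation: [0.5, 3.101, -0.0]
wrist_force: [-0.4, 0.7, 0.8]
width: 0.0117
t 17.45 turn [-0.    0.01  0.03] shift cm [ 0.01 -0.    0.04] tcp [ 0.5352 -0.3537  0.0344] F [-0.4  0.7  0.8] w 11.7 j [-0.7   0.28  1.71 -0.    1.15 -1.95]
```

```bash
python3 -m handwheel '[[0,0,0,0,0,-0.2,0.05],[0,0,0,0,0,-0.6,0.05],[0,0,0,0,0,-1.2,0.05],[0,0,0,0,0,-1.9,0.05],[0,0,0,0,0,-2.6,0.05],[0,0,0,0,0,-3.3,0.05],[0,0,0,0,0,-4,0.05],[0,0,0,0,0,-4.7,0.05]]'; python3 -m handwheel '[[0,0,0,0,0,-1.2,0.05],[0,0,0,0,0,-2.5,0.05],[0,0,0,0,0,-4,0.05],[0,0,0,0,0,-5.5,0.05],[0,0,0,0,0,-7,0.05],[0,0,0,0,0,-8.5,0.05],[0,0,0,0,0,-9.5,0.05],[0,0,0,0,0,-10,0.05]]' ;python3 go.py .6162 .1391 .17 -.1047;python3 go.py .6162 .1391 .17 1.2506
```

```text
t: 18.12
tcp_pos: [0.5353, -0.3538, 0.0824]
orientation: [0.5, 3.101, -0.001]
wrist_force: [0.3, 0.4, -0.4]
width: 0.0118
t: 18.78
tcp_pos: [0.536, -0.3544, 0.1844]
orientation: [0.499, 3.098, -0.003]
wrist_force: [0.7, -0.5, 0.7]
width: 0.0123
t 18.78 turn [7.000e-02 2.200e-01 7.768e+01] shift cm [ 7.9  49.37  1.34] tcp [ 0.536  -0.3544  0.1844] F [ 0.7 -0.5  0.7] w 12.3 j [-0.7   0.12  1.62 -0.    1.4  -1.95]
t 18.78 turn [-0.08  0.2   0.03] shift cm [ 7.9  49.37  1.34] tcp [ 0.536  -0.3544  0.1844] F [ 0.7 -0.5  0.7] w 12.3 j [-0.7   0.12  1.62 -0.    1.4  -1.95]
```

```bash
python3 -m handwheel '[[0,0,2,0.2,1,0,0.05],[0,0,5,0.5,3,0,0.05],[0,0,9,0.9,5.5,0,0.05],[0,0,14,1.3,8,0,0.05],[0,0,19,1.7,11,0,0.05],[0,0,24,2.2,14,0,0.05],[0,0,29,2.7,17,0,0.05],[0,0,34,3.2,20,0,0.05]]';python3 go.py .6162 .1391 .17 -.1047
```

```text
t: 19.45
tcp_pos: [0.5673, -0.1522, 0.1809]
orientation: [-1.391, -2.816, 0.0]
wrist_force: [-0.9, 0.2, 0.1]
width: 0.0118
t 19.45 turn [-5.000e-02 -4.000e-02  4.342e+01] shift cm [20.17 21.59  1.1 ] tcp [ 0.5673 -0.1522  0.1809] F [-0.9  0.2  0.1] w 11.8 j [-0.39  0.    1.75  0.    1.39 -1.04]
```

```bash
python3 -m handwheel '[[0,0,5,2,2.2,0,0.05],[0,0,10,4,4.4,0,0.05],[0,0,15,6,6.6,0,0.05],[0,0,20,8,8.7,0,0.05],[0,0,25,10,10.8,0,0.05],[0,0,30,12,12.9,0,0.05],[0,0,35,14,15,0,0.05],[0,0,39,16,17.1,0,0.05]]';python3 go.py .6162 .1391 .17 -.1047
```

```text
t: 20.12
tcp_pos: [0.6048, 0.0788, 0.1809]
orientation: [-2.251, -2.191, 0.001]
wrist_force: [1.1, 0.7, -0.7]
width: 0.0117
t 20.12 turn [-0.06  0.01  4.46] shift cm [6.05 0.98 1.09] tcp [0.6048 0.0788 0.1809] F [ 1.1  0.7 -0.7] w 11.7 j [ 0.01  0.05  1.7  -0.    1.39  0.03]
```

```bash
python3 -m handwheel '[[0,0,2,1.5,0.3,0,0.05],[0,0,4,3,0.5,0,0.05],[0,0,4.4,4.2,0.8,0,0.05],[0,0,4.4,5,0.9,0,0.05],[0,0,4.4,5.5,1,0,0.05],[0,0,4.4,5.5,1,0,0.05],[0,0,4.4,5.5,1,0,0.05],[0,0,4.4,5.5,1,0,0.05]]';python3 -m handwheel '[[0,0,0,0,0,0,0.05],[0,0,0,0,0,0,0.05],[0,0,0,0,0,0,0.05],[0,0,0,0,0,0,0.05],[0,0,0,0,0,0,0.05],[0,0,0,0,0,0,0.05],[0,0,0,0,0,0,0.05],[0,0,0,0,0,0,0.05]]';python3 go.py .6162 .1391 .16 -.1047
```

```text
t: 20.78
tcp_pos: [0.6163, 0.1315, 0.1812]
orientation: [2.33, 2.107, -0.001]
wrist_force: [0.6, -0.4, 0.0]
width: 0.0119
t: 21.45
tcp_pos: [0.6164, 0.1322, 0.1813]
orientation: [2.329, 2.108, -0.0]
wrist_force: [0.3, 0.3, 0.3]
width: 0.0121
t 21.45 turn [-0.    0.    0.29] shift cm [ 0.69 -0.09  2.13] tcp [0.6164 0.1322 0.1813] F [0.3 0.3 0.3] w 12.1 j [ 0.09  0.1   1.65 -0.    1.39  0.19]
```

```bash
python3 -m handwheel '[[0,0,0.2,0.3,0,0.2,0.05],[0,0,0.25,0.6,-0.05,0.8,0.05],[0,0,0.25,0.69,-0.09,1.6,0.05],[0,0,0.25,0.69,-0.09,2.5,0.05],[0,0,0.25,0.69,-0.09,3.5,0.05],[0,0,0.25,0.69,-0.09,4.4,0.05],[0,0,0.25,0.69,-0.09,5,0.05],[0,0,0.25,0.69,-0.09,5.2,0.05]]';python3 -m handwheel '[[0,0,0,0,0,0.3,0.05],[0,0,0,0,0,1,0.05],[0,0,0,0,0,1.7,0.05],[0,0,0,0,0,2.4,0.05],[0,0,0,0,0,3.2,0.05],[0,0,0,0,0,4,0.05],[0,0,0,0,0,4.5,0.05],[0,0,0,0,0,4.6,0.05]]';python3 -m handwheel '[[0,0,0,0,0,0,0.05],[0,0,0,0,0,0,0.05],[0,0,0,0,0,0,0.05],[0,0,0,0,0,0,0.05],[0,0,0,0,0,0,0.05],[0,0,0,0,0,0,0.05],[0,0,0,0,0,0,0.05],[0,0,0,0,0,0,0.05]]';python3 go.py .6162 .1391 .0824 -.1047
python3 - <<'E'
from h import *
from station import grab_frame,nets,get_obs
n="scene"
im=grab_frame(n)[:,:,::-1].copy();cv2.imwrite("pics/scene6.png",im)
cv2.imwrite("pics/top6.png",grab_frame("top")[:,:,::-1])
t=get_obs()["tcp_pos"]
u=proj(n,[.6162,.1391,.08])[0].astype(int);x,y=u-[17,15];z=12
m0=cv2.resize(im[y:y+40,x:x+33],None,fx=z,fy=z,interpolation=cv2.INTER_CUBIC);m=m0.copy()
P=place(box(0,0,t[2]-.0224,t[2]-.0224+.045,.0125,.0125),t[0],t[1],-1.6755)
q=((proj(n,P)-[x,y]+.5)*z-.5).astype(int)
for i in range(8):
    for j in range(i):
        if bin(i^j).count("1")==1: cv2.line(m,tuple(map(int,q[i])),tuple(map(int,q[j])),(0,0,255),1,cv2.LINE_AA)
cv2.imwrite("pics/fin.png",np.hstack([m0,m]));print(q.tolist())
E
```

```text
t: 22.12
tcp_pos: [0.6151, 0.1389, 0.1269]
orientation: [-2.333, -2.102, 0.004]
wrist_force: [-0.4, -0.1, -0.5]
width: 0.0118
t: 22.78
tcp_pos: [0.6152, 0.139, 0.0814]
orientation: [-2.333, -2.102, 0.003]
wrist_force: [-0.7, -0.2, 0.1]
width: 0.0115
t: 23.45
tcp_pos: [0.6163, 0.1391, 0.0834]
orientation: [2.334, 2.103, 0.0]
wrist_force: [-0.3, 0.2, -0.1]
width: 0.0122
t 23.45 turn [ 0.01 -0.    0.03] shift cm [ 0.   -0.01  0.1 ] tcp [0.6163 0.1391 0.0834] F [-0.3  0.2 -0.1] w 12.2 j [ 0.1   0.2   1.71 -0.    1.23  0.21]
[[259, 254], [273, 128], [205, 290], [217, 165], [216, 206], [229, 80], [162, 242], [173, 116]]
```

View pics/fin.png

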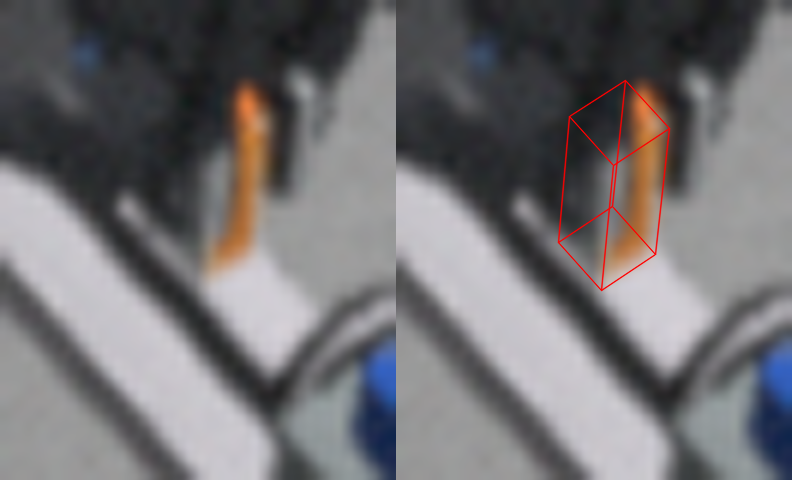

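```bash
python3 - <<'E'
from h import *
from scipy.optimize import minimize
from scipy.ndimage import gaussian_filter
n="scene";im=cv2.imread("pics/scene6.png").astype(float);t=np.array([.6163,.1391,.0834]);f=t[2]-.0224
u=proj(n,[.6162,.1391,.08])[0].astype(int);off=u-[17,15]
sat=np.clip((im[...,2]-im[...,0])/110,0,1)[off[1]:off[1]+120,off[0]:off[0]+120]
print((sat[6:25,12:26]*9).astype(int))
def Q(d):
    P=np.array([[-.00625,s*.00475,z] for s in(-1,1) for z in(f,f+.045)]);return place(P,t[0],t[1],-1.6755)
rows=slice(14,26);cols=slice(12,32)
def e(p,s=.5):
    m=gaussian_filter(sil(n,Q(0),off-np.array(p[:2])),s)*p[2]
    return ((m-sat)[rows,cols]**2).sum()
for r in(14,17):
    rows=slice(r,26)
    R=[minimize(e,[a,b,.7],method="Nelder-Mead",options=dict(initial_simplex=[[a,b,.7],[a+.5,b,.7],[a,b+.5,.7],[a,b,.9]])) for a in(-1,0,1) for b in(-1,0,1)]
    r=min(R,key=lambda r:r.fun);print(r.x,r.fun,e([0,0,r.x[2]]))
o=t;X=proj(n,Q(0)[0])[0]
pa=np.array([np.cos(-1.6755),np.sin(-1.6755),0]);pb=np.array([-pa[1],pa[0],0])
print("px/mm beam,y,z",[proj(n,Q(0)[0]+d*1e-3)[0]-X for d in(pa,pb,np.array([0,0,1]))])
top=cv2.imread("pics/top6.png").astype(float);v=proj("top",[*t[:2],.08])[0].astype(int)
s=np.clip((top[...,2]-top[...,0])/110,0,1);print((s[v[1]-12:v[1]+12,v[0]-12:v[0]+12]*9).astype(int))
E
```

```text
[[0 0 0 0 0 0 0 0 1 0 0 0 0 0]
 [0 0 0 0 0 0 0 1 7 3 0 0 0 0]
 [0 0 0 0 0 0 0 4 9 7 2 0 0 0]
 [0 0 0 0 0 0 0 4 9 7 2 0 0 0]
 [0 0 0 0 0 0 0 3 9 7 2 0 0 0]
 [0 0 0 0 0 0 0 2 9 9 3 0 0 0]
 [0 0 0 0 0 0 0 2 9 8 3 0 0 0]
 [0 0 0 0 0 0 0 2 9 7 3 0 0 0]
 [0 0 0 0 0 0 0 2 9 6 2 0 0 0]
 [0 0 0 0 0 0 0 3 9 5 1 0 0 0]
 [0 0 0 0 0 0 0 4 9 4 0 0 0 0]
 [0 0 0 0 0 0 0 5 9 3 0 0 0 0]
 [0 0 0 0 0 0 0 6 9 2 0 0 0 0]
 [0 0 0 0 0 0 2 8 8 1 0 0 0 0]
 [0 0 0 0 0 2 6 9 7 1 0 0 0 0]
 [0 0 0 0 0 3 7 6 3 0 0 0 0 0]
 [0 0 0 0 0 3 3 1 0 0 0 0 0 0]
 [0 0 0 0 0 1 0 0 0 0 0 0 0 0]
 [0 0 0 0 0 0 0 0 0 0 0 0 0 0]]
[ 0.39536649 -0.83662274  0.74897021] 2.02783407959032 2.7266635507480608
[ 0.24590944 -0.80327644  0.79421044] 1.1925505465590374 1.6471140816848429
px/mm beam,y,z [array([-0.28618291, -0.32152879]), array([-0.35851058,  0.23883777]), array([ 0.02468277, -0.22603347])]
[[4 4 4 4 4 4 4 4 4 4 4 3 2 3 3 3 3 3 3 3 3 3 1 1]
 [4 4 4 4 4 4 4 4 4 4 4 3 2 3 3 3 3 3 3 3 3 2 1 1]
 [4 4 4 4 4 4 4 4 4 4 4 3 2 3 3 3 3 3 3 3 3 3 1 1]
 [4 4 4 4 4 4 4 4 4 4 4 4 2 3 3 3 3 3 3 3 3 3 2 1]
 [4 4 4 4 4 4 4 4 4 4 4 4 2 4 4 3 3
[... 285 characters left out ...]
3 4 4 4 4 4 4 3 3 3 3 3 3 3 3 3 3 2]
 [4 4 4 4 4 4 4 4 4 4 4 4 4 3 3 3 3 3 3 3 3 3 3 2]
 [4 4 4 4 4 3 4 4 4 4 3 3 4 3 3 3 3 3 3 4 3 3 3 2]
 [4 4 3 4 4 3 3 4 4 3 4 3 3 3 3 3 3 3 3 3 3 3 3 1]
 [3 4 3 3 3 4 3 3 3 4 3 3 3 3 4 3 3 3 4 3 3 4 3 2]
 [3 3 3 3 3 3 3 3 3 3 3 3 3 3 4 4 3 3 3 3 3 3 3 2]
 [3 3 3 3 3 3 3 3 3 3 3 3 3 3 4 3 3 3 3 3 3 3 3 2]
 [3 3 3 3 3 3 3 3 3 3 3 3 3 3 3 3 3 3 3 3 3 3 4 2]
 [3 3 3 3 3 3 3 3 3 2 2 2 2 2 3 3 3 3 4 3 3 3 3 2]
 [3 2 3 3 2 2 2 3 2 2 2 1 0 0 1 3 3 3 3 3 3 3 3 2]
 [2 3 3 3 2 2 2 3 2 1 1 0 0 0 1 3 3 3 3 3 3 3 3 2]
 [3 3 3 2 2 3 2 1 1 0 0 0 0 0 1 3 3 3 4 3 3 3 3 2]
 [2 3 2 2 1 1 0 0 0 0 0 0 0 0 0 2 3 3 3 3 3 3 3 3]
 [1 1 1 0 0 0 0 0 0 0 0 0 0 0 0 2 3 3 3 3 3 3 3 2]]
```

```bash
python3 go.py .6170 .1395 .0822 -.1047
```

```text
t 23.55 turn [ 0.   -0.    0.03] shift cm [0.05 0.08 0.11] tcp [0.6162 0.1391 0.0833] F [ 0.5  0.3 -0.3] w 12.1 j [0.1  0.2  1.71 0.   1.23 0.21]
```

```bash
python3 -m handwheel '[[0,0,0,0.02,0.03,0.04,0.05],[0,0,0,0.05,0.08,0.11,0.05],[0,0,0,0.05,0.08,0.11,0.05],[0,0,0,0.05,0.08,0.11,0.05],[0,0,0,0.05,0.08,0.11,0.05],[0,0,0,0.05,0.08,0.11,0.05],[0,0,0,0.05,0.08,0.11,0.05],[0,0,0,0.05,0.08,0.11,0.05]]'; python3 -m handwheel '[[0,0,0,0,0,0,0.05],[0,0,0,0,0,0,0.05],[0,0,0,0,0,0,0.05],[0,0,0,0,0,0,0.05],[0,0,0,0,0,0,0.05],[0,0,0,0,0,0,0.05],[0,0,0,0,0,0,0.05],[0,0,0,0,0,0,0.05]]'; python3 go.py .6170 .1395 .0822 -.1047
python3 - <<'E'
from station import env,get_obs,nets,grab_frame
grab_frame("scene")
for l in("blue_slide","red_slide","green_standard","amber_standard"): print(l,[(round(d["conf"],2),d["uv"]) for d in nets.trace("scene",l)[:2]])
print(abs(get_obs()["joint_vel"]).max());env.hand_in()
E
```

```text
t: 24.22
tcp_pos: [0.6171, 0.1395, 0.0822]
orientation: [2.334, 2.103, -0.0]
wrist_force: [0.3, 0.1, -0.8]
width: 0.012
t: 24.88
tcp_pos: [0.617, 0.1395, 0.0822]
orientation: [-2.334, -2.103, 0.0]
wrist_force: [-0.1, 0.5, -0.8]
width: 0.0119
t 24.88 turn [-0.    0.    0.03] shift cm [-0. -0. -0.] tcp [0.617  0.1395 0.0822] F [-0.1  0.5 -0.8] w 11.9 j [ 0.1   0.2   1.71 -0.    1.23  0.21]
blue_slide [(0.52, [386.5, 309.1])]
red_slide []
green_standard [(0.37, [259.6, 179.6])]
amber_standard []
0.0026364392620723265
the job is handed in; nothing more can be done
```

I seated the blue filter in the lamp slot and let go of it. The amber cuvette is held upright and still in the gap between lamp and detector. I handed the job in at about 25 s, and the station gives no verdict.

- **Filter:** I lowered it slowly until about 6 N of contact showed, at the height expected for fully home. A later picture shows its handle sitting flat on the lamp block.
- **Cuvette grip:** The jaws closed along the row of wells, on the frosted sides, with 25 N.
- **Final pose:** The fingers stand at (0.617, 0.1395, 0.0822) m and are square to the beam to within 0.03°. The arm was still, with wrist force below 1 N. The foot should be at about 60 mm, so the beam passes about 15 mm above it.

These checks disagreed or were incomplete:

- **Cuvette position:** The scene camera showed the held cuvette about 0.8 px away from where the arm's readings put it. That is about 1–2 mm if it is sideways. I corrected for about half of it, so roughly 1 mm of centring error remains possible.
- **Filter from above:** In the top camera my fit put the seated handle about 3 mm off along the beam. I put that down to shading, because the scene camera and the contact force both say it is home.
- **Last look:** In the final picture the network found the blue filter and, with low confidence, the green standard. It did not find the red filter or the gripped amber cuvette. The red filter had not moved in the pictures taken after the filter was seated.

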